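# Load the snack tubs into the sloped rack under its shelf

## Robot

A 6-joint arm with a two-finger parallel gripper is mounted at the origin on the work surface. World frame = base frame: x ahead of the robot, y to its left, z up, the work surface at z = 0. Lengths are in m, angles in degrees, forces in N, time in s.
With the tool pointing down it reaches from about 0.3 to 1 m from the base axis. Payload 5.1 kg.
Tool frame: the origin (TCP) lies on the centre line of the jaws, within the pads' length; the fingertips stand 22 mm ahead of it and the grasp point (between the pads) lies 3 mm ahead of it (arm.tcp_to_tips is the distance from the TCP to the fingertips, in m); y points along the fingers, x is the direction in which the jaws open and shut, and the axes are right-handed (so a half turn about y gives the same grasp; the last joint's range is limited). The gripper opens to 95 mm and grips with 3 to 60 N. Pads are 20 mm wide; open, the fingers measure 119 mm over their backs; the gripper's body (75 mm by 180 mm) begins 59 mm behind the grasp point.
Start: joints at [72.273, 7.093, 94.555, -0, 78.352, -4.733], TCP at [0.146, 0.633, 0.237] pointing down, gripper open.
Joint ranges: [-149.61, 149.61], [-58.7, 133.49], [1.44, 155.28], [-77.14, 257.14], [18.33, 153.61], [-166.67, 166.67]. Speed limits (degrees/s): [147.25, 147.25, 180, 180, 180, 180].

## Interface

Orientations are given as a 3x3 rotation matrix whose columns are the frame's x, y, z axes.
In Python, from station import arm gives the robot as it stands. Calls block until the motion is done:
- arm.goto(position, orientation): joint-space move of the TCP to a pose.
- arm.move_l(position, frame=None, max_speed=0.15): straight line of the TCP; frame=None keeps the orientation; max_speed is the mean speed in m/s.
- arm.move_joints(angles): joint-space move.
- arm.command_gripper(opening): finger opening in m; the grip force is fixed at half the most; returns when the fingers have stopped.
- arm.wait(seconds).
- arm.solve_ik(position, orientation): joint angles nearest the present ones, or None.
- arm.read_camera(name): name is "scene" or "top" or "wrist"; returns the picture (384x512x3 uint8, red, green, blue); there is no depth.
- arm.calibration(name): a dict with "fx", "fy", "cx", "cy" (pixels), "dist" ([k1, k2, p1, p2, k3] as OpenCV has them; the pictures are not rectified), "view" (4x4, takes a point from world to camera coordinates). Camera axes: x right, y down, z forward; pixel columns grow to the right and rows downward; lengths in m; the calibration is good to about 2 mm. A picture is of the moment at which its call begins: read the wrist's pose just before it. calibration takes no time and is no camera call; for the wrist camera it gives the pose at the moment of the call.
A pose or a line that the arm cannot do raises arm.PlanningError and nothing moves.
- arm.sign_off(): hands the job in, once; it reports no verdict.
Readings, each from a call of its own:
- arm.get_clock(): time.
- arm.get_qpos(): joint angles.
- arm.get_qd(): joint speeds.
- arm.get_joint_torque(): joint torques, N m.
- arm.get_position(): TCP position.
- arm.get_orientation(): TCP orientation.
- arm.get_contact_force(): force on the tool from outside, world axes, zero at the start.
- arm.get_wrist_torque(): the same for the moment, N m.
- arm.get_gripper_width(): finger opening in m.
Only numpy, scipy, OpenCV 4.12 (cv2) and the standard library are available. Lean on these libraries where they do the work, as an engineer would, in place of code of your own. Each camera call takes 0.05 s, during which the arm holds its last target.

## Task

Put the two lidded snack tubs into the sloping two-lane rack on the high-chair tray, each in the lane whose coloured tag matches its lid, and slide each one gently down its lane, under the clear shelf, until it rests firmly against the cushioned back stop and holds the stop plate pushed in. Where each back stop sits has to be felt for. Leave everything else where it is, do not ram the stops, and let go of the tubs.

Things in the scene. Friction and masses are not known exactly. Their poses are not given: they have to be found in the camera images.
- rack: White two-lane sloped rack, fixed, 190 mm wide. Origin: middle of its underside, on the tray; x runs downhill, towards the robot, y to the robot's right across the lanes, z up. Lane floors fall 18 degrees towards +x: floor height above the origin = 60 mm - 0.325*x, for x = -130 to +130 mm. Lane centre lines at y = +42.5 and -42.5 mm; each lane 60 mm wide between rails 5 mm high.
- shelf_edge (a point): Middle of the uphill edge of the rack's clear level shelf, at its underside: rack x = +5, y = 0, z = 128 mm. The shelf is 6 mm thick, covers x = +5 to +135 mm over the full width, on 8 mm side panels. Uphill of it the lanes are open above. A tub that is home has its uphill face 20 to 40 mm inside this edge: push it from behind, tool tilted in under the shelf.
- lane_right (a point): Point on the right lane's floor, rack x = -67, y = +42.5 mm: a good place to set a tub down. A tub does not slide by itself (friction about 0.5 to 0.7); it must be pushed.
- lane_left (a point): The same on the left lane, y = -42.5 mm.
- tag_green: Green lane tag, 20 x 46 x 4 mm, fixed on the flat ledge at the top (uphill, far) end of its lane, on the lane's centre line; axes parallel to the rack's; either lane. Origin: middle of its underside, 144 mm uphill (-x) of the rack's origin.
- tag_orange: Orange lane tag, as the green one, on the other lane.
- stop_right (a joint): Cushioned back stop of the right lane (rack y = +42.5 mm): a grey plate 50 mm wide across the lane, square to the slope. Joint value 0 = free, 0.004 (m) = fully pushed in, down the slope; light spring, about 0.25 to 0.5 N, then a hard end. A tub left against it keeps it pushed in. Its place along the lane is hidden: 20 mm range, anew in each lane. Over 35 N is ramming.
- stop_left (a joint): The same for the left lane (rack y = -42.5 mm).
- tub_green_mid (a point): Centre of the tub with the green lid: closed white box 56 (x) x 50 (y) x 46 mm high (z), lid flush, about 0.14 to 0.22 kg, point half-way up (23 mm above its underside). It goes in the lane with its 56 mm side along the lane (either way round). Grip it across its 50 mm width, fingertips at least 8 mm above its underside so that they clear the rails.
- tub_orange_mid (a point): Centre of the tub with the orange lid; same size.
- egg_cup: White egg cup, 50 mm across, 56 mm high, standing on the rack's clear shelf; origin under its centre. Leave alone.
- straw_cup: Steel straw cup with pink lid, 70 mm across, 110 mm high plus a short straw to 146 mm; origin under its centre. Leave alone.
- bowl: Small blue bowl, 90 mm across, 42 mm high; origin under its centre. Leave alone.
- spoon: Pale pink spoon, 155 mm long, 10 mm thick, lying along its x; origin on its underside. Leave alone.
- lunch_box: Fixed lunch box, 124 x 164 x 73 mm; origin under its centre. Leave alone.
- lunch_drawer (a joint): Drawer in the lunch box's front, 0 = shut, grows (m) as it opens to -x. Leave shut.
Not all that is in view belongs to the job. What is shaped like the part that bears tub_orange_mid but yellow is not meant.

How it is judged:
By the outcome, as a careful person would: the job done as asked, in the order asked, and still so for the second after the job is handed in, with the robot touching nothing.
It also fails if it takes over 72 s, if anything falls off the work surface, if the arm or the gripper's body presses on something with over 40 N, if the wrist force passes 120 N, or if a joint passes its speed limit or range.

## Working session

There is one attempt and no reset: what is moved stays moved. The work goes in short steps, each a Python script; the robot and the scene stay as the last script left them, time stands still between calls to the robot, and variables do not carry over. Pictures are saved under pics/ and viewed, and the job is handed in when it is done.

```bash
ls; mkdir -p pics
python3 - <<'E'
from station import arm
import cv2,numpy as np
for n in ["scene","top","wrist"]:
    im=arm.read_camera(n); cv2.imwrite(f"pics/{n}0.png",cv2.resize(im[:,:,::-1],(800,600),interpolation=cv2.INTER_CUBIC)); cv2.imwrite(f"pics/{n}0_raw.png",im[:,:,::-1])
    c=arm.calibration(n); print(n,{k:np.round(v,4).tolist() for k,v in c.items()})
print(arm.get_clock(),arm.get_orientation(),arm.get_contact_force(),arm.tcp_to_tips)
E
```

```text
pics
scene {'fx': 373.4297, 'fy': 373.4297, 'cx': 258.007, 'cy': 193.7184, 'dist': [0.0357, 0.0, 0.0, 0.0, 0.0], 'view': [[0.305, 0.9523, 0.0067, -0.2103], [0.6758, -0.2115, -0.7061, -0.2282], [-0.671, 0.2199, -0.7081, 1.4327], [0.0, 0.0, 0.0, 1.0]]}
top {'fx': 363.8078, 'fy': 363.8078, 'cx': 251.3091, 'cy': 192.8307, 'dist': [-0.0014, 0.0, 0.0, 0.0, 0.0], 'view': [[0.0099, -0.9999, 0.0017, 0.0653], [-0.9852, -0.01, -0.171, 0.4921], [0.171, 0.0, -0.9853, 1.0354], [0.0, 0.0, 0.0, 1.0]]}
wrist {'fx': 345.0153, 'fy': 345.0153, 'cx': 259.3466, 'cy': 189.7804, 'dist': [-0.0293, 0.0, 0.0, 0.0, 0.0], 'view': [[0.2251, 0.9743, -0.0016, -0.6498], [0.9365, -0.216, 0.2762, -0.0308], [0.2688, -0.0637, -0.9611, 0.3912], [0.0, 0.0, 0.0, 1.0]]}
0.15 [[ 2.24886622e-01 -4.75239829e-04 -9.74384822e-01]
 [ 9.74383670e-01 -1.50364946e-03  2.24887089e-01]
 [-1.57200851e-03 -9.99998757e-01  1.24915282e-04]] [ 0.32451288  0.67291383 -0.1140311 ] 0.022
```

View pics/scene0.png

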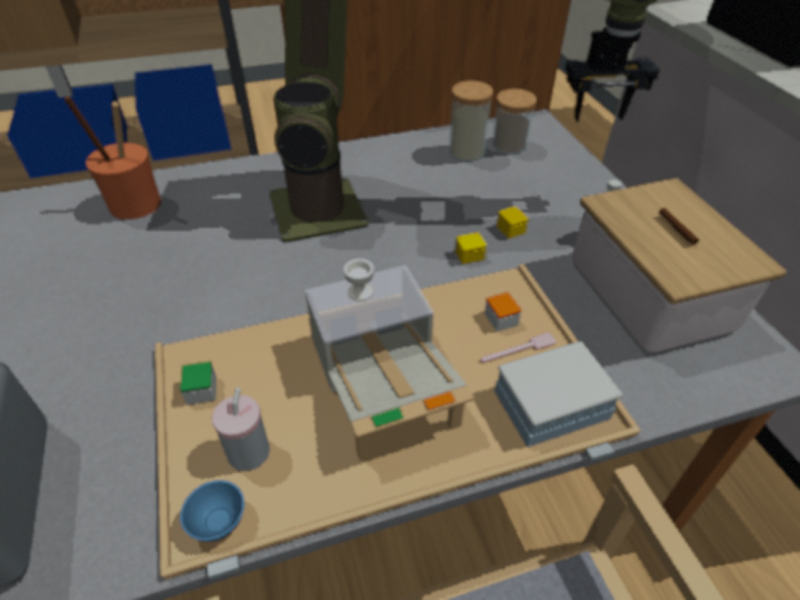

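View pics/top0.png

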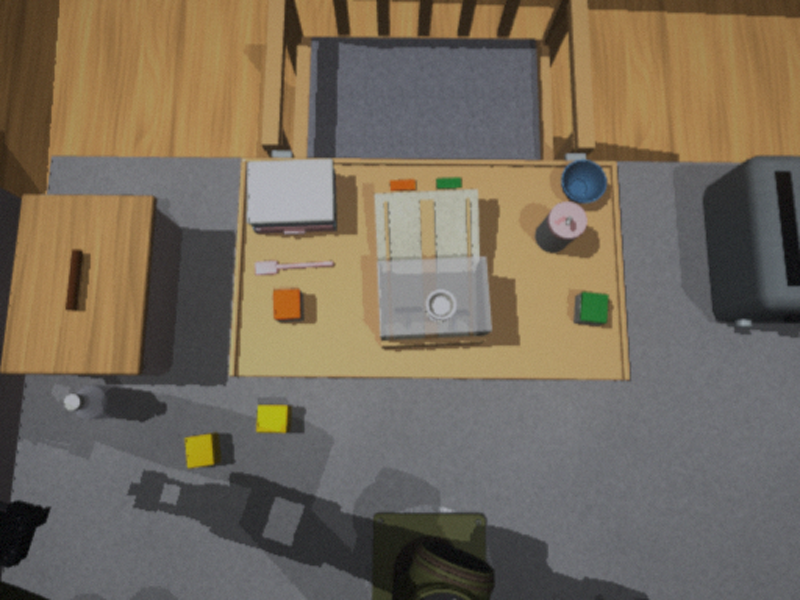

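View pics/wrist0.png

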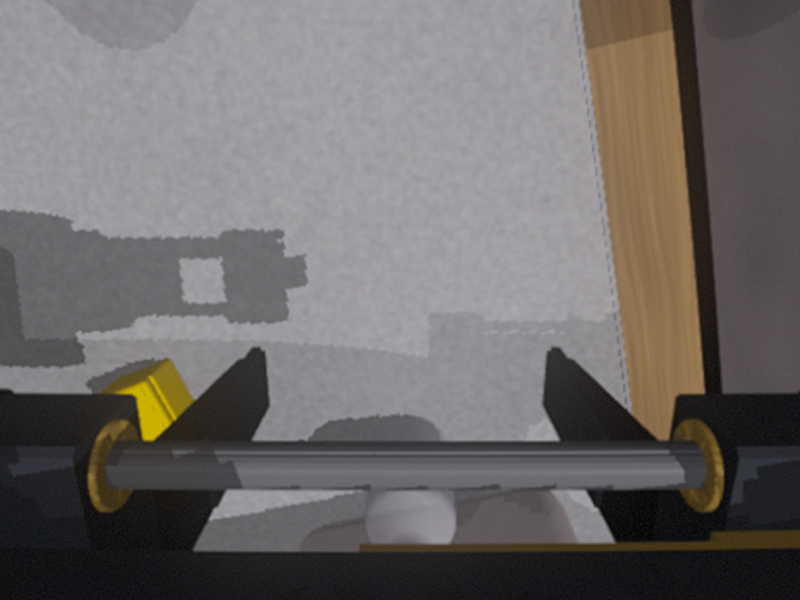

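The top view (800x600) shows these:
- Tubs: orange lid at (287,304), green lid at (592,308).
- Yellow decoys at (272,418) and (200,451). They are not wanted.
- Tags: orange at (403,185), on the left lane; green at (449,183), on the right lane. Neither tag is a tub.

Next I'll take close crops for measuring.

Run:
```python
import cv2,numpy as np
def crop(n,u,v,w,h,s,out):
    im=cv2.imread(f"pics/{n}0_raw.png")[v:v+h,u:u+w]
    im=cv2.resize(im,None,fx=s,fy=s,interpolation=cv2.INTER_CUBIC)
    for k in range(0,w,10): cv2.putText(im,str(u+k),(k*s,8),0,.3,(0,0,255),1); cv2.line(im,(k*s,9),(k*s,14),(0,0,255),1)
    for k in range(0,h,10): cv2.putText(im,str(v+k),(0,k*s+4),0,.3,(0,0,255),1)
    return im
cv2.imwrite("pics/c1.png",np.hstack([crop("top",165,175,45,45,8,0),crop("top",355,175,45,45,8,0)]))
cv2.imwrite("pics/c2.png",crop("top",230,105,95,125,5,0)[:600])
cv2.imwrite("pics/c3.png",np.hstack([crop("scene",300,180,45,45,8,0),crop("scene",105,225,45,45,8,0)]))
cv2.imwrite("pics/c4.png",crop("scene",190,160,120,120,5,0))
```

```text
(no output)
```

View pics/c1.png

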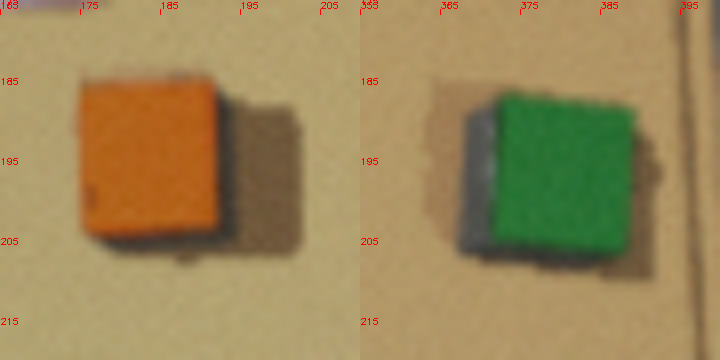

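View pics/c2.png

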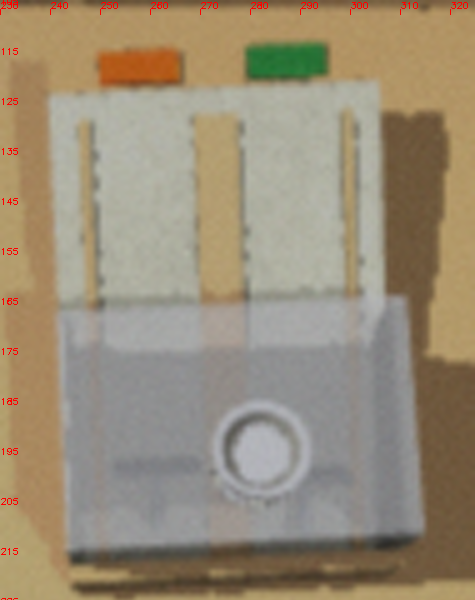

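View pics/c3.png

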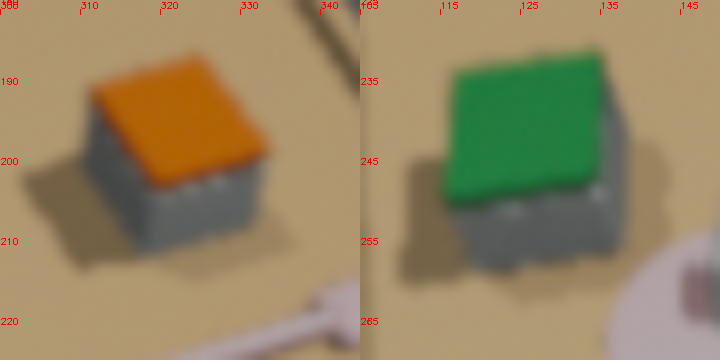

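View pics/c4.png

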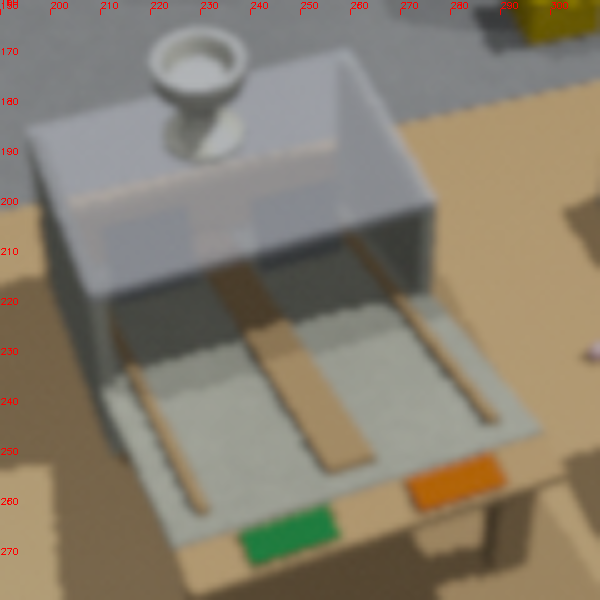

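```bash
cat > geo.py <<'E'
import cv2,numpy as np
def proj(c,P):
    v=np.array(c["view"]);K=np.array([[c["fx"],0,c["cx"]],[0,c["fy"],c["cy"]],[0,0,1]])
    return cv2.projectPoints(np.asarray(P,float).reshape(-1,1,3),cv2.Rodrigues(v[:3,:3])[0],v[:3,3],K,np.array(c["dist"],float))[0].reshape(-1,2)
def pose(p,P):
    x,y,z,a=p;c,s=np.cos(a),np.sin(a);return np.asarray(P)@np.array([[c,-s,0],[s,c,0],[0,0,1]]).T+[x,y,z]
E
python3 - <<'E'
from station import arm
from geo import *
from scipy.optimize import least_squares
ct,cs=arm.calibration("top"),arm.calibration("scene")
px=lambda l,u,v,s:np.array(l,float)/s+[u,v]-.5
def fit(obs,x0,n=4,free=None):
    # obs: list (cam, objpts fn, px)
    f=lambda p:np.concatenate([(proj(c,pose(p[:4],P(p)))-q).ravel() for c,P,q in obs])
    r=least_squares(f,x0,loss='soft_l1');print(np.round(r.x,4),"yaw",np.degrees(r.x[3]));print(np.round(f(r.x).reshape(-1,2),1).tolist());return r.x
lid=np.array([[.028,.025,0],[.028,-.025,0],[-.028,-.025,0],[-.028,.025,0]])
# top corners order TL(+x,+y),TR(+x,-y),BR,BL ; scene: image right=+y, image down=+x
ot=px([(80,80),(213,80),(218,232),(85,236)],165,175,8)
gt=px([(138,93),(275,108),(268,250),(134,242)],355,175,8)
os_=px([(92,90),(200,55),(267,152),(155,188)],300,180,8)   # (-x,-y),(-x,+y),(+x,+y),(+x,-y)
gs=px([(95,72),(238,53),(242,182),(87,200)],105,225,8)
o=[2,3,0,1]
L=lambda p:lid; LS=lambda p:lid[o]
print("orange");fit([(ct,L,ot),(cs,LS,os_)],[.5,.3,.06,0])
print("green");fit([(ct,L,gt),(cs,LS,gs)],[.5,-.3,.06,0])
# rack in frame: world-aligned with yaw ; rack x=-world x: yaw ~pi
sh=lambda p:[[.005,-.095,.134],[.005,.095,.134],[.135,.095,.134],[.135,-.095,.134]]
fl=lambda p:[[-.13,-.095,.10225],[-.13,.095,.10225]]
def tag(y,top):
    def f(p):
        z=p[4]+.004
        # far-left, far-right, near-right, near-left seen from robot
        a=[[-.154,y-.023,z],[-.154,y+.023,z],[-.134,y+.023,z],[-.134,y-.023,z]]
        return a
    return f
st=px([(58,308),(408,296),(424,533),(70,560)],230,105,5)
ft=px([(50,95),(380,82)],230,105,5)
ort=px([(99,53),(181,49),(181,80),(100,86)],230,105,5)
grt=px([(248,47),(328,43),(327,74),(248,79)],230,105,5)
ss=px([(435,203),(95,297),(27,130),(350,50)],190,160,5)
fs=px([(541,430),(177,547)],190,160,5)
ors=px([(505,482),(422,511),(405,481),(492,455)],190,160,5)
grs=px([(338,540),(252,567),(239,538),(327,507)],190,160,5)
ora,gra=tag(-.0425,0),tag(.0425,0)
print("rack");fit([(ct,sh,st),(ct,fl,ft),(ct,ora,ort),(ct,gra,grt),(cs,sh,ss),(cs,fl,fs),(cs,ora,ors),(cs,gra,grs)],[.6,0,.01,np.pi,.1])
E
```

```text
orange
[0.4831 0.2688 0.0552 0.0567] yaw 3.2481893341732
[[0.2, 0.7], [0.6, -0.1], [0.3, -0.2], [-0.2, 0.1], [-0.5, -0.3], [0.5, 0.1], [1.1, 0.2], [0.1, -0.1]]
green
[ 0.4831 -0.3063  0.055  -0.0931] yaw -5.336443000919539
[[0.2, -0.2], [0.1, -0.3], [0.2, 0.7], [-0.2, -0.0], [-0.3, 0.2], [0.9, -0.4], [0.2, -0.4], [-0.4, 0.7]]
rack
[0.555  0.004  0.0114 3.1986 0.0996] yaw 183.26395149120836
[[-0.0, 0.8], [-0.0, 0.0], [0.4, 0.2], [-0.3, -1.9], [-0.1, 0.2], [0.2, -0.2], [0.0, -0.0], [-0.4, 0.1], [0.0, 0.5], [0.1, -0.0], [-0.2, -0.1], [-0.2, -0.0], [0.5, 0.4], [0.2, 0.1], [0.7, -0.2], [-1.0, 0.2], [-0.3, 0.0], [-0.1, -0.1], [0.5, 0.3], [-0.6, 0.2], [0.9, 0.6], [-0.2, 0.5], [-0.0, -0.0], [0.1, -0.3], [1.2, -0.3], [-0.3, 0.3], [-0.5, -0.7], [0.3, -0.4]]
```

```bash
cat >> geo.py <<'E'
RX=np.array([.555,.004,.010]); RA=np.radians(3.26)
def rack(p):
    c,s=np.cos(RA+np.pi),np.sin(RA+np.pi); x,y,z=p
    return RX+np.array([c*x-s*y,s*x+c*y,z])
def R(a,th):
    a,th=np.radians([a,th]);h=np.array([np.cos(a),np.sin(a),0])
    y=-np.sin(th)*h-np.array([0,0,np.cos(th)]);x=np.array([-np.sin(a),np.cos(a),0])
    return np.column_stack([x,y,np.cross(x,y)])
def ray(c,uv,z):
    K=np.array([[c["fx"],0,c["cx"]],[0,c["fy"],c["cy"]],[0,0,1]])
    n=cv2.undistortPoints(np.array([[uv]],float),K,np.array(c["dist"],float))[0,0]
    v=np.array(c["view"]);C=-v[:3,:3].T@v[:3,3];d=v[:3,:3].T@np.array([n[0],n[1],1])
    return C+d*(z-C[2])/d[2]
E
python3 - <<'E'
from station import arm
from geo import *
t,s=arm.calibration("top"),arm.calibration("scene")
k=.64
print("straw lid",ray(t,(567*k,219*k),.12),ray(s,(238*k,418*k),.12))
print("egg",ray(t,(441*k,305*k),.20),ray(s,(359*k,270*k),.20))
print("lunch near corners",ray(t,(252*k,222*k),.083),ray(t,(334*k,222*k),.083), ray(t,(252*k,230*k),.05))
for nm,P,a,th in [("og",(.483,.269,.15),3.2,18),("gg",(.483,-.306,.15),-5.3,18),("gg0",(.483,-.306,.15),-5.3,0)]:
    print(nm,arm.solve_ik(P,R(a,th)))
for y in(.0425,-.0425):
  for th in (0,-18): print(th,arm.solve_ik(rack((-.067,y,.12)),R(3.26,th)))
  for th in (45,50,55):
    for x,z in((-.11,.13),(.04,.08)): 
        d=R(3.26,th)[:,1]; print(th,x,arm.solve_ik(rack((x,y,z))-.022*d,R(3.26,th)))
E
```

```text
straw lid [ 0.6318318  -0.24276638  0.12      ] [ 0.63973608 -0.24104592  0.12      ]
egg [ 0.45881739 -0.00781821  0.2       ] [ 0.46353908 -0.00675656  0.2       ]
lunch near corners [0.63205376 0.33442268 0.083     ] [0.63363897 0.18127958 0.083     ] [0.62655542 0.34212553 0.05      ]
og [ 20.90128728   9.06469369 102.31716584   5.40566173  85.83586882
 -73.50831553]
gg [ -33.74265373   11.23611076   99.83448332   -8.49692785   84.9300149
 -116.49884229]
gg0 [-3.77349086e+01  1.29659891e+00  1.09294702e+02 -2.54444375e-14
  6.94086993e+01 -1.22434909e+02]
0 [-8.09171455e+00  9.00611302e+00  1.03084417e+02 -2.54444375e-14
  6.79094701e+01 -1.01351715e+02]
-18 [  -9.83376996   -0.35802965  114.41540616    5.36285901   48.50627018
 -106.03238879]
45 -0.11 [ -4.85673289  41.08881734  65.68943102  -6.47929608 117.78165494
 -98.78876569]
45 0.04 [ -6.53504154  26.81827101  91.74144715  -7.18546561 105.90018526
 -98.93812158]
50 -0.11 [ -4.7000778   44.19340771  62.80315276  -7.22778577 122.52250055
 -99.03660166]
50 0.04 [ -6.30804193  29.94882023  89.39299665  -7.79220695 110.09041625
[... 216 characters left out ...]
55659588e+00  1.03590175e+02 -2.54444375e-14
  6.78532289e+01 -9.35707175e+01]
-18 [ -0.86691082  -0.9134179  114.96565639   1.71472549  48.00419493
 -95.07304432]
45 -0.11 [  0.71434292  40.74959831  66.20363661  -2.03850874 118.00344078
 -92.75808863]
45 0.04 [  0.18367067  26.46943488  92.22694958  -2.26531756 106.25026407
 -92.81055502]
50 -0.11 [  0.76376711  43.85460527  63.32766797  -2.27404481 122.77039276
 -92.83648145]
50 0.04 [  0.25558009  29.61230373  89.87684206  -2.45602615 110.45479717
 -92.79100808]
55 -0.11 [  0.80668572  46.8823364   60.6211715   -2.5312724  127.44479981
 -92.94737743]
55 0.04 [  0.31755359  32.67908619  87.67454018  -2.65043714 114.58763984
 -92.79217107]
```

```bash
cat >> geo.py <<'E'
def snap(arm,n,f):
    im=arm.read_camera(n); cv2.imwrite(f"pics/{f}.png",im[:,:,::-1]); return im
E
python3 - <<'E'
from station import arm
from geo import *
A=R(3.2,18);g=np.array([.483,.269,.042])
tcp=lambda p:np.array(p)-.003*A[:,1]
arm.goto(tcp(g)-.12*A[:,1],A); print(arm.get_clock(),arm.get_position())
c=arm.calibration("wrist");snap(arm,"wrist","w1")
L=np.array([[.028,.025,0],[.028,-.025,0],[-.028,-.025,0],[-.028,.025,0]])
print(proj(c,pose((.483,.269,.0555,np.radians(3.2)),L)),arm.get_contact_force())
E
```

```text
2.0583 [0.52064515 0.27193138 0.15921105]
[[289.62670448 225.69244657]
 [225.20325925 225.64271312]
 [225.49825625 153.78288573]
 [289.46961029 153.8346814 ]] [-1.10261799  0.00764083  0.37749143]
```

View pics/w1.png

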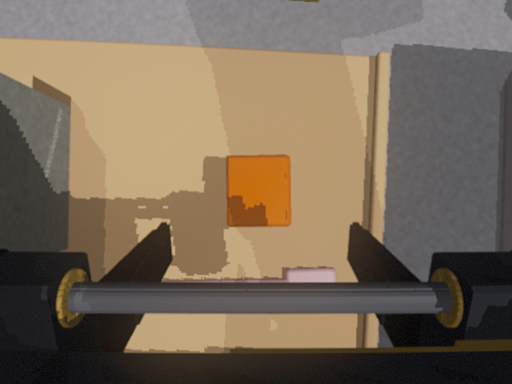

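The wrist view shows the orange lid spanning (227–291, 155–227). My projection predicted (225–290, 154–226), so they agree within 2 px. The lid is plain orange, not the yellow decoy. I'll grasp it.

```bash
python3 - <<'E'
from station import arm
from geo import *
A=R(3.2,18);g=np.array([.483,.269,.042])
tcp=lambda p:np.array(p)-.003*A[:,1]
arm.move_l(tcp(g),A,.15); print(arm.get_clock(),arm.get_contact_force())
arm.command_gripper(.045);print("w",arm.get_gripper_width(),arm.get_clock())
p=arm.get_position();arm.move_l(np.array(p)+[0,0,.16],None,.25)
print("w",arm.get_gripper_width(),arm.get_contact_force(),arm.get_clock())
snap(arm,"wrist","w2")
B=R(3.26,0);q=rack((-.067+.0099,-.0425,.1122))+[0,0,.003]
arm.goto(q+[0,0,.08],B);print(arm.get_position(),q,arm.get_clock(),arm.get_contact_force())
snap(arm,"wrist","w3");snap(arm,"scene","s3");snap(arm,"top","t3")
E
python3 -c "
import cv2,numpy as np
a=[cv2.imread(f'pics/{n}.png') for n in('w2','w3')];cv2.imwrite('pics/m1.png',cv2.resize(np.hstack(a),(800,300)))
s=cv2.imread('pics/s3.png')[120:300,170:370];t=cv2.imread('pics/t3.png')[80:260,200:400]
cv2.imwrite('pics/m2.png',cv2.resize(np.hstack([s,t]),(800,360)))"
```

```text
3.0583 [ 0.47688133 -0.00605601 -0.40003235]
w 0.04986104478547421 3.8417
w 0.0501055918026121 [-0.0996489  -0.01151772 -2.42576529] 4.6333
[0.60903557 0.05056299 0.20441025] [0.60959075 0.04967833 0.1252    ] 5.675 [ 0.31840857  1.24333849 -1.89495082]
```

View pics/m1.png

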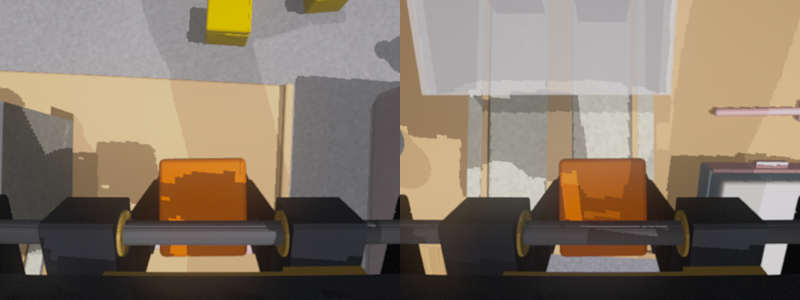

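View pics/m2.png

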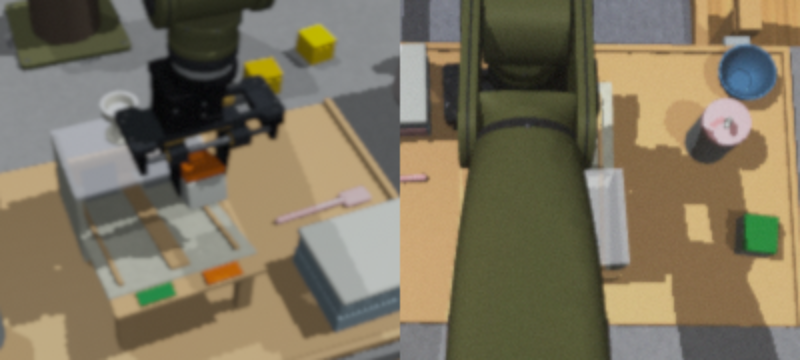

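The wrist view at the lane shows the tub held square, with the orange lid above the left lane between the middle and left rails. Before lowering it, I'll check the lateral alignment with the wrist camera.

Run:
```python
from station import arm
from geo import *
im=snap(arm,"wrist","w4");c=arm.calibration("wrist")
b=cv2.resize(im[:,:,::-1],None,fx=1.5,fy=1.5,interpolation=cv2.INTER_CUBIC)
for y in (-.0725,-.0125,.0125,.0725):
    P=[rack((x,y,.06-.325*x+.005)) for x in np.linspace(-.06,.12,5)]
    q=(proj(c,P)*1.5+.25).astype(int); cv2.polylines(b,[q.reshape(-1,1,2)],False,(0,0,255),1)
q=proj(c,[rack((.005,y,.134)) for y in(-.095,.095)]);cv2.line(b,*[tuple((r*1.5).astype(int)) for r in q],(255,0,0),1)
cv2.imwrite("pics/w4o.png",b)
print(arm.get_position())
```

```text
[0.6093621  0.0510354  0.20495854]
```

View pics/w4o.png

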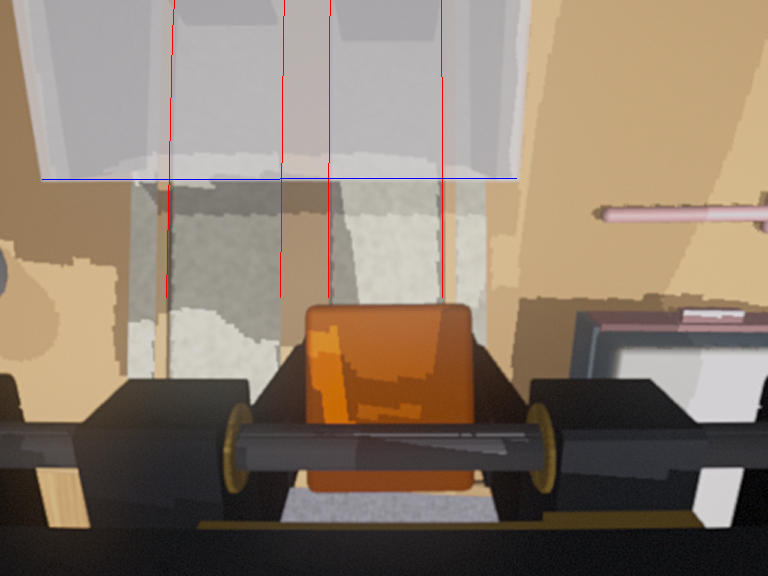

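The overlay matches the rails and shelf edge to about 1–2 px. Now I'll lower the tub, watching the force.

```bash
cat >> geo.py <<'E'
def setdown(arm,q,B):
    arm.move_l(q+[0,0,.006],B,.15);arm.wait(.2)
    f0=np.array(arm.get_contact_force());print("pos",arm.get_position()-q,"f0",f0,arm.get_clock())
    z=.006
    while z>-.006:
        z-=.001;arm.move_l(q+[0,0,z],B,.03);f=np.array(arm.get_contact_force())-f0
        print(round(z,4),np.round(f,1))
        if f[2]>2.5: break
    arm.wait(.1);print(arm.get_position()-q,arm.get_clock())
E
python3 - <<'E'
from station import arm
from geo import *
B=R(3.26,0);q=rack((-.067+.0099,-.0425,.1122))+[0,0,.003]
setdown(arm,q,B)
snap(arm,"scene","s5")
E
python3 -c "
import cv2;s=cv2.imread('pics/s5.png')[120:300,170:370];cv2.imwrite('pics/s5c.png',cv2.resize(s,(800,720))[:600])"
```

```text
pos [ 1.06228692e-03 -2.41058091e-06  7.78177846e-03] f0 [-0.21943861  0.04461243 -1.08933739] 6.7167
0.005 [ 0.6  0.2 -0.9]
0.004 [-0.2  0.6 -1.5]
0.003 [ 0.9 -0.  -0.7]
0.002 [ 0.7  0.2 -0.5]
0.001 [ 0.7 -0.5 -1. ]
0.0 [ 0.  -0.4 -1.3]
-0.001 [-2.3  0.5  4.8]
[ 1.19880559e-04  1.28459289e-05 -2.25432421e-04] 8.5667
```

View pics/s5c.png

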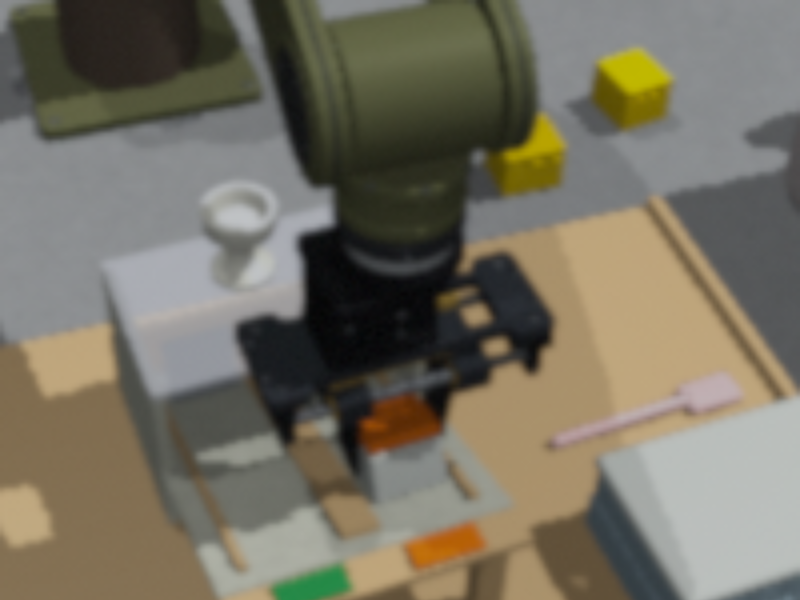

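Run:
```python
import numpy as np
u=np.array([.951,-.309]);n=np.array([.309,.951])
def seg(p,poly): # signed-ish distance by sampling
    pass
from itertools import product
def clear(th,h,face):
    t=np.radians(th);d=np.array([np.sin(t),-np.cos(t)]);z=np.array([np.cos(t),np.sin(t)])
    lead=.010*max(z@u,-(z@u)) 
    s=face-lead
    tip=np.array([0,.06])+s*u+h*n
    def box(a0,a1,w):return [tip-d*a+z*b for a in np.linspace(a0,a1,60) for b in np.linspace(-w,w,16)]
    body=np.array(box(.078,.2,.0375));fin=np.array(box(0,.078,.010))
    def shelf(p):
        dx=np.maximum(.005-p[:,0],0);dz=np.maximum(np.maximum(.128-p[:,1],p[:,1]-.134),0);return np.hypot(dx,dz).min()
    def floor(p): return ((p-[0,.06])@n).min()
    return shelf(body),shelf(fin),floor(body),floor(fin), h+.01*(z@n)
for face in (.020,.047):
  for th in (48,50,52,54,56,58):
    for h in (.017,.022,.027):
        print(face,th,h,np.round(np.array(clear(th,h,face))*1000,1))
```

```text
0.02 48 0.017 [24.6 21.9 14.5  7.9 26.1]
0.02 48 0.022 [26.6 17.3 19.5 12.9 31.1]
0.02 48 0.027 [28.6 12.7 24.5 17.9 36.1]
0.02 50 0.017 [25.6 23.5 11.4  7.7 26.3]
0.02 50 0.022 [27.5 18.8 16.4 12.7 31.3]
0.02 50 0.027 [29.3 14.2 21.4 17.7 36.3]
0.02 52 0.017 [26.7 25.   8.4  7.6 26.4]
0.02 52 0.022 [28.4 20.3 13.4 12.6 31.4]
0.02 52 0.027 [30.1 15.6 18.4 17.6 36.4]
0.02 54 0.017 [28.  26.6  5.4  7.5 26.5]
0.02 54 0.022 [29.3 21.8 10.4 12.5 31.5]
0.02 54 0.027 [30.8 17.  15.4 17.5 36.5]
0.02 56 0.017 [29.4 28.1  2.5  7.4 26.6]
0.02 56 0.022 [30.3 23.3  7.5 12.4 31.6]
0.02 56 0.027 [31.6 18.5 12.4 17.4 36.6]
0.02 58 0.017 [30.9 29.6 -0.5  7.3 26.7]
0.02 58 0.022 [31.4 24.7  4.5 12.3 31.7]
0.02 58 0.027 [32.6 19.9  9.5 17.3 36.7]
0.047 48 0.017 [ 1.5 10.9 14.5  7.9 26.1]
0.047 48 0.022 [ 2.6  6.4 19.5 12.9 31.1]
0.047 48 0.027 [ 4.2  1.8 24.5 17.9 36.1]
0.047 50 0.017 [ 0.7 13.3 11.4  7.7 26.3]
0.047 50 0.022 [ 2.5  8.7 16.4 12.7 31.3]
0.047 50 0.027 [ 4.4  4.1 21.4 17.7 36.3]
0.047 52 0.017 [ 2.3 15.8  8.4  7.6 26.4]
0.047 52 0.022 [ 3.4 11.1 13.4 12.6 31.4]
0.047 52 0.027 [ 4.9  6.4 18.4 17.6 36.4]
0.047 54 0.017 [ 2.1 18.2  5.4  7.5 26.5]
0.047 54 0.022 [ 3.7 13.5 10.4 12.5 31.5]
0.047 54 0.027 [ 5.2  8.7 15.4 17.5 36.5]
0.047 56 0.017 [ 3.5 20.6  2.5  7.4 26.6]
0.047 56 0.022 [ 4.6 15.8  7.5 12.4 31.6]
0.047 56 0.027 [ 5.9 11.  12.4 17.4 36.6]
0.047 58 0.017 [ 3.9 23.  -0.5  7.3 26.7]
0.047 58 0.022 [ 5.2 18.2  4.5 12.3 31.7]
0.047 58 0.027 [ 6.4 13.3  9.5 17.3 36.7]
```

```bash
cat >> geo.py <<'E'
TH=55;H=.025
D=R(3.26,TH)
U=(rack((.951,0,-.309))-rack((0,0,0)))
def tippos(s,y):  # TCP for fingertip-centre at slope coord s, height H over floor
    return rack((.951*s+.309*H,y,.06-.309*s+.951*H))-.022*D[:,1]
LEAD=.010*(np.cos(np.radians(TH))*.951-np.sin(np.radians(TH))*.309)
E
python3 - <<'E'
from station import arm
from geo import *
print(LEAD,U)
y=-.0425
arm.command_gripper(.075)
p=np.array(arm.get_position());arm.move_l(p+[0,0,.09],None,.2);print(arm.get_clock())
s0=-.0984-LEAD-.015
a=tippos(s0,y)
arm.goto(a-.08*D[:,1]+[0,0,.02],D);arm.command_gripper(.016)
print(arm.get_position(),arm.get_clock(),arm.get_gripper_width())
snap(arm,"scene","s6");snap(arm,"wrist","w6")
E
python3 -c "
import cv2,numpy as np
s=cv2.imread('pics/s6.png')[90:300,150:380];w=cv2.imread('pics/w6.png')
cv2.imwrite('pics/m6.png',np.hstack([cv2.resize(s,(400,365)),cv2.resize(w,(400,365))]))"
```

```text
0.002923532092845464 [-0.94946105 -0.05408055 -0.309     ]
9.875
[0.73873515 0.05702932 0.20815273] 11.95 0.01591208820338078
```

View pics/m6.png

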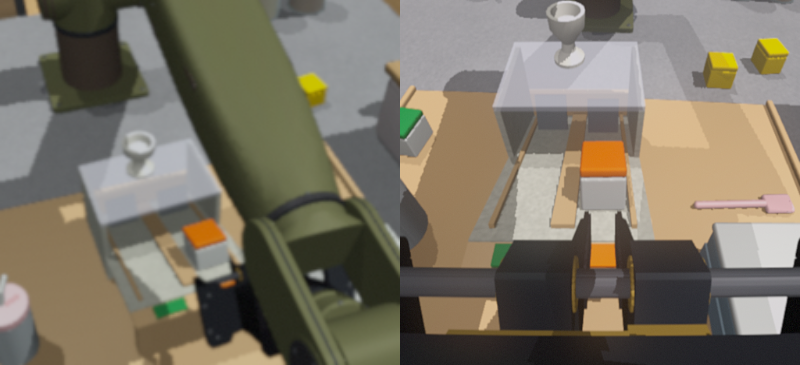

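The orange tub stands flat and square in the left lane, at (603,175) in the wrist half of the picture. The fingers are centred behind it. Next comes the push.

```bash
cat >> geo.py <<'E'
def u_force(arm,f0): return -float((np.array(arm.get_contact_force())-f0)@U)
def push(arm,y,s_from,s_to,step,thr,speed,f0):
    s=s_from;log=[]
    while s<s_to-1e-9:
        s=min(s+step,s_to);arm.move_l(tippos(s-LEAD,y),D,speed);f=u_force(arm,f0);log.append((round(s*1000,1),round(f,1)))
        if f>thr:
            break
    print(log,"t",arm.get_clock());return s
E
python3 - <<'E'
from station import arm
from geo import *
y=-.0425
s=-.0984-.015
arm.move_l(tippos(s-LEAD,y),D,.1);arm.wait(.3)
f0=np.array(arm.get_contact_force());np.save("f0.npy",f0);print("f0",f0,arm.get_position()-tippos(s-LEAD,y))
s=push(arm,y,s,-.03,.012,5,.05,f0)
print("s",s);snap(arm,"wrist","w7")
E
python3 -c "
import cv2,numpy as np
w=cv2.imread('pics/w7.png')
cv2.imwrite('pics/m7.png',cv2.resize(w,(640,480)))"
```

```text
f0 [ 0.05032678 -0.26530593 -0.54972257] [2.48214598e-04 5.06335886e-06 1.90199979e-04]
[(-101.4, -0.1), (-89.4, 0.9), (-77.4, 0.7), (-65.4, 0.6), (-53.4, 0.5), (-41.4, 0.6), (-30.0, 0.1)] t 16.1583
s -0.03
```

View pics/m7.png

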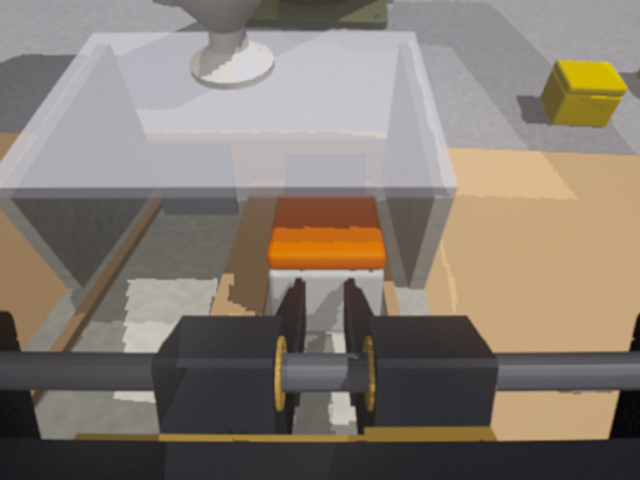

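Wrist view: the tub's leading end is under the shelf and square in the lane, with the fingers on its rear face. Next is the slow approach.

```bash
python3 - <<'E'
from station import arm
from geo import *
y=-.0425;f0=np.load("f0.npy")
s=push(arm,y,-.03,.009,.0065,5,.05,f0)
s=push(arm,y,s,.050,.001,2.5,.02,f0)
arm.wait(.2);print(s,u_force(arm,f0),arm.get_position()-tippos(s-LEAD,y),arm.get_contact_force()-f0)
snap(arm,"wrist","w8")
E
python3 -c "
import cv2,numpy as np
w=cv2.imread('pics/w8.png')
cv2.imwrite('pics/m8.png',cv2.resize(w,(640,480)))"
```

```text
[(-23.5, -0.1), (-17.0, 0.2), (-10.5, 0.9), (-4.0, -0.9), (2.5, 0.0), (9.0, 1.0)] t 17.9083
[(10.0, -0.8), (11.0, 0.1), (12.0, 0.2), (13.0, 0.4), (14.0, 0.6), (15.0, 0.6), (16.0, 0.4), (17.0, 0.1), (18.0, 0.5), (19.0, 0.9), (20.0, 1.8), (21.0, 0.1), (22.0, 1.5), (23.0, 3.3)] t 21.4083
0.02300000000000001 3.6547284170867913 [3.37402518e-04 1.97661227e-06 1.75162518e-04] [ 3.24026766 -0.67828021  1.98997487]
```

View pics/m8.png

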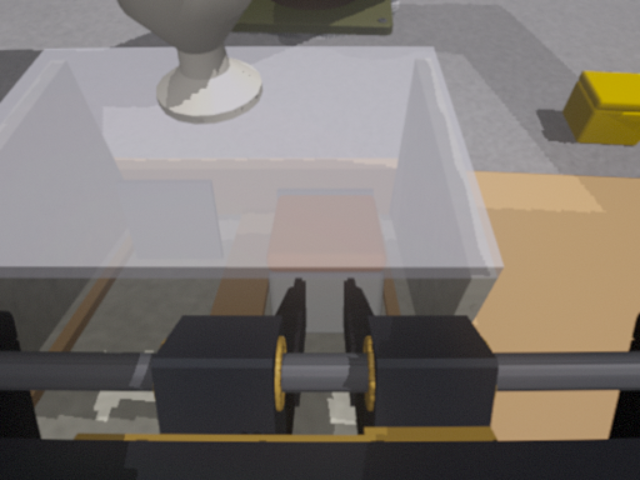

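Run:
```python
from station import arm
from geo import *
y=-.0425;f0=np.load("f0.npy")
s=push(arm,y,.023,.0245,.0005,9,.02,f0);arm.wait(.2);print(u_force(arm,f0),np.array(arm.get_contact_force())-f0,arm.get_position()-tippos(s-LEAD,y))
```

```text
[(23.5, 6.7), (24.0, 6.2), (24.5, 8.0)] t 22.4083
8.10406898558098 [7.55620977 1.51351868 2.74398111] [1.18923126e-03 3.37870896e-05 6.09471226e-04]
```

The force rises to 8 N and the tip stalls 1.3 mm short of its target, so this is the hard end. I'll back out along the slope and look.

```bash
python3 - <<'E'
from station import arm
from geo import *
y=-.0425
arm.move_l(tippos(-.05,y),D,.08)
im=snap(arm,"wrist","w9");c=arm.calibration("wrist");print(arm.get_clock())
# predicted lid rear edge for face s=.0235
for s in (.019,.0235):
    print(s,[proj(c,[rack((.951*s+.309*.046,y+e,.06-.309*s+.951*.046))])[0].round(1).tolist() for e in(-.025,.025)])
arm.move_l(np.array(arm.get_position())-.10*D[:,1]+[0,0,.06],None,.25);print(arm.get_clock())
arm.command_gripper(.09)
A=R(-5.3,18);g=np.array([.483,-.306,.042])-.003*A[:,1]
arm.goto(g-.14*A[:,1],A);print(arm.get_clock(),arm.get_position())
c=arm.calibration("wrist");snap(arm,"wrist","w10")
L=np.array([[.028,.025,0],[.028,-.025,0],[-.028,-.025,0],[-.028,.025,0]])
print(proj(c,pose((.483,-.306,.0555,np.radians(-5.3)),L)))
E
python3 -c "
import cv2,numpy as np
cv2.imwrite('pics/m9.png',np.hstack([cv2.resize(cv2.imread('pics/w9.png'),(400,300)),cv2.resize(cv2.imread('pics/w10.png'),(400,300))]))"
```

```text
23.7
0.019 [[295.6, 149.4], [220.9, 149.4]]
0.0235 [[295.0, 146.5], [221.5, 146.5]]
24.4167
27.1917 [ 0.52777352 -0.30953698  0.17811768]
[[287.88288321 215.59948876]
 [227.745336   215.5566285 ]
 [228.00794191 148.52391387]
 [287.73562096 148.56718714]]
```

View pics/m9.png

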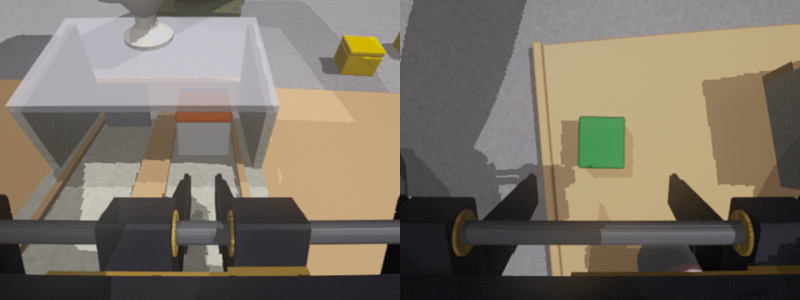

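View pics/w10.png

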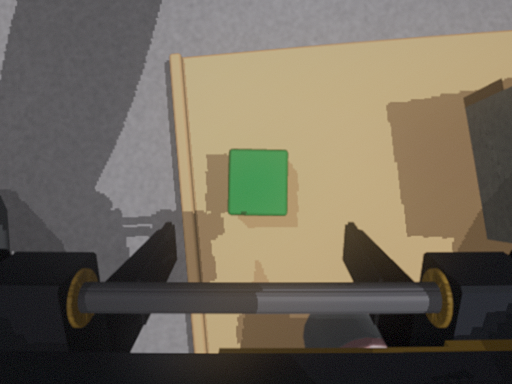

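View pics/w9.png

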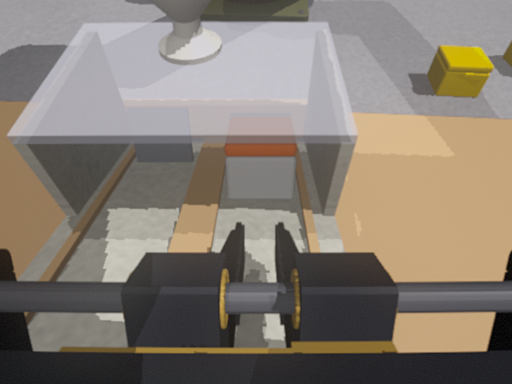

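```bash
python3 -c "
import cv2
cv2.imwrite('pics/m9b.png',cv2.resize(cv2.imread('pics/w9.png')[100:210,200:320],None,fx=6,fy=5.4,interpolation=cv2.INTER_CUBIC))"
```

```text
(no output)
```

View pics/m9b.png

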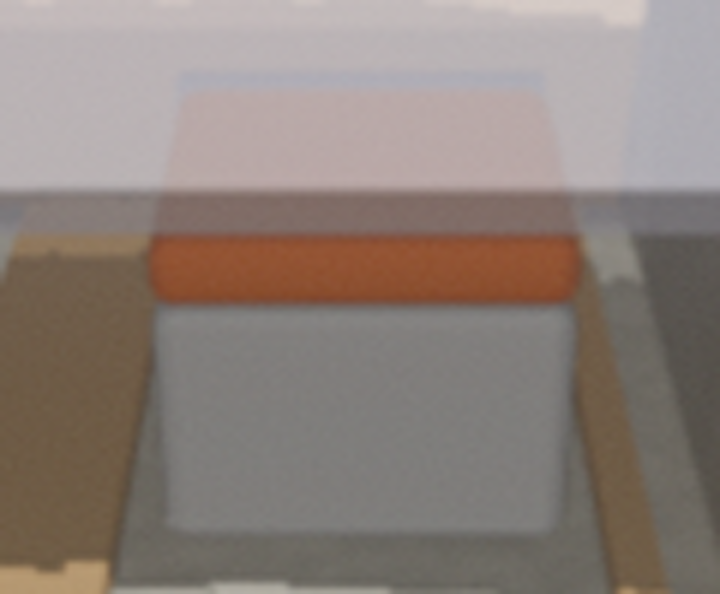

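```bash
cat >> geo.py <<'E'
def wristcam(arm,P,Rm):
    c=dict(arm.calibration("wrist"));T=np.eye(4);T[:3,:3]=arm.get_orientation();T[:3,3]=arm.get_position()
    N=np.eye(4);N[:3,:3]=Rm;N[:3,3]=P;c["view"]=np.array(c["view"])@T@np.linalg.inv(N);return c
E
python3 - <<'E'
from station import arm
from geo import *
y=-.0425;c=wristcam(arm,tippos(-.05,y),D)
for s in (.0195,.0235,.0275):
    print(s,[[proj(c,[rack((.951*s+.309*h,y+e,.06-.309*s+.951*h))])[0].round(1).tolist() for e in(-.025,.025)] for h in (0,.046)])
print("shelf",proj(c,[rack((.005,-.095,.128)),rack((.005,.095,.128)),rack((.005,-.095,.134))]).round(1).tolist())
E
```

```text
0.0195 [[[292.1, 204.8], [224.9, 204.8]], [[295.6, 149.0], [221.2, 149.0]]]
0.0235 [[[291.7, 201.7], [225.3, 201.7]], [[295.1, 146.4], [221.7, 146.4]]]
0.0275 [[[291.2, 198.7], [225.8, 198.7]], [[294.6, 143.9], [222.2, 143.9]]]
shelf [[353.0, 144.9], [13.2, 145.6], [355.3, 136.8]]
```

The tub's rear bottom edge at v≈198 corresponds to s≈25 mm, the pushed-in position, so it did not spring back. The green lid at (228–288, 149–215) matches its prediction, and the straw cup is clear behind. Now I'll grasp the green tub.

Run:
```python
from station import arm
from geo import *
A=R(-5.3,18);g=np.array([.483,-.306,.042])-.003*A[:,1]
arm.move_l(g,A,.15)
arm.command_gripper(.045);print("w",arm.get_gripper_width(),arm.get_clock())
p=arm.get_position();arm.move_l(np.array(p)+[0,0,.17],None,.25)
print("w",arm.get_gripper_width(),arm.get_contact_force())
B=R(3.26,0);q=rack((-.067+.0099,.0425,.1122))+[0,0,.003]
arm.goto(q+[0,0,.08],B);print(arm.get_clock())
arm.wait(.2);im=snap(arm,"wrist","w11");c=arm.calibration("wrist")
b=im[:,:,::-1].copy()
for y in (-.0725,-.0125,.0125,.0725):
    P=[rack((x,y,.06-.325*x+.005)) for x in np.linspace(-.06,.12,5)]
    cv2.polylines(b,[proj(c,P).astype(int).reshape(-1,1,2)],False,(0,0,255),1)
cv2.imwrite("pics/w11o.png",b)
```

```text
w 0.0496918203088333 29.05
w 0.05010949643367581 [ 0.53581163 -0.24355271 -2.01540531]
31.0417
```

View pics/w11o.png

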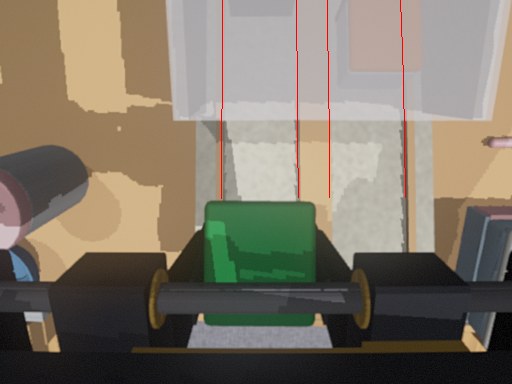

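The green tub is held square above the right lane, and the rails line up with the overlay. The orange tub is still home under the shelf, at (385,35). I'll set the green one down and start pushing it.

Run:
```python
from station import arm
from geo import *
B=R(3.26,0);q=rack((-.067+.0099,.0425,.1122))+[0,0,.003]
setdown(arm,q,B)
y=.0425
arm.command_gripper(.075)
p=np.array(arm.get_position());arm.move_l(p+[0,0,.09],None,.2)
s0=-.0984-.015
arm.goto(tippos(s0-LEAD,y)-.08*D[:,1]+[0,0,.02],D);arm.command_gripper(.016)
arm.wait(.1);snap(arm,"wrist","w12");print(arm.get_clock(),arm.get_gripper_width())
```

```text
pos [ 0.00106026 -0.00014367  0.00781716] f0 [-0.64889806  0.97020523 -3.2145205 ] 32.1333
0.005 [ 0.9 -0.7  1.8]
0.004 [-0.1 -1.2  1.5]
0.003 [ 0.8 -1.5  1.4]
0.002 [ 0.9 -0.6  0.8]
0.001 [-0.1 -0.7  0.9]
0.0 [ 0.5 -0.7  1. ]
-0.001 [-2.5  0.1  7.2]
[ 6.16381165e-05 -2.53642137e-05 -2.02625144e-04] 33.9833
37.4667 0.01589243528715039
```

View pics/w12.png

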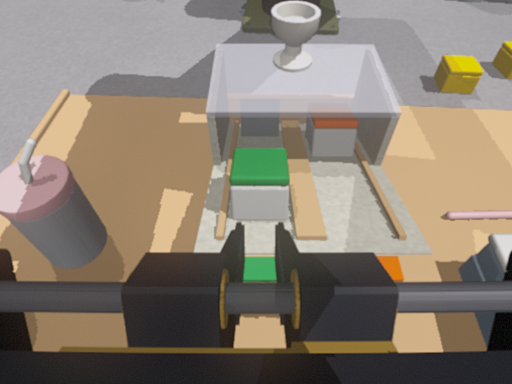

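The green tub sits square in the right lane at (260,185). The orange tub is home and the egg cup is undisturbed. Next is the push.

Run:
```python
from station import arm
from geo import *
y=.0425
s=-.0984-.015
arm.move_l(tippos(s-LEAD,y),D,.1);arm.wait(.3)
f0=np.array(arm.get_contact_force());np.save("f0.npy",f0);print("f0",f0)
s=push(arm,y,s,.009,.012,5,.05,f0)
s=push(arm,y,s,.050,.001,2.8,.02,f0)
arm.wait(.2);print(s,u_force(arm,f0),arm.get_position()-tippos(s-LEAD,y))
```

```text
f0 [-0.83888908 -0.71258235 -0.46433074]
[(-101.4, 0.4), (-89.4, 0.4), (-77.4, 1.3), (-65.4, 1.8), (-53.4, 0.8), (-41.4, 0.6), (-29.4, 1.5), (-17.4, 0.5), (-5.4, 0.8), (6.6, 1.3), (9.0, 0.7)] t 43.0167
[(10.0, 0.8), (11.0, 1.7), (12.0, 1.6), (13.0, 1.9), (14.0, 1.4), (15.0, 1.1), (16.0, 1.0), (17.0, 1.3), (18.0, 2.1), (19.0, 1.3), (20.0, 1.0), (21.0, 1.2), (22.0, 1.1), (23.0, 0.7), (24.0, 1.9), (25.0, 1.2), (26.0, 2.3), (27.0, 1.3), (28.0, 1.6), (29.0, 1.8), (30.0, 1.7), (31.0, 2.1), (32.0, 4.0)] t 48.7667
0.032000000000000015 4.79930490506655 [ 2.83062332e-04 -7.67600707e-06  1.51700746e-04]
```

```bash
python3 - <<'E'
from station import arm
from geo import *
y=.0425;f0=np.load("f0.npy")
s=push(arm,y,.032,.0335,.0005,9,.02,f0);arm.wait(.2);print(u_force(arm,f0),arm.get_position()-tippos(s-LEAD,y))
arm.move_l(tippos(-.05,y),D,.08);arm.wait(.1);snap(arm,"wrist","w13")
c=wristcam(arm,arm.get_position(),arm.get_orientation())
for s in (.0285,.0325,.0365):
    print(s,[[proj(c,[rack((.951*s+.309*h,y+e,.06-.309*s+.951*h))])[0].round(1).tolist() for e in(-.025,.025)] for h in (0,.046)])
print("shelf",proj(c,[rack((.005,-.095,.128)),rack((.005,.095,.128)),rack((.005,-.095,.134))]).round(1).tolist(),arm.get_clock())
E
python3 -c "
import cv2
w=cv2.imread('pics/w13.png');cv2.imwrite('pics/m13.png',cv2.resize(w[90:220,180:400],None,fx=3.6,fy=3.6,interpolation=cv2.INTER_CUBIC))"
```

```text
[(32.5, 6.3), (33.0, 7.4), (33.5, 9.3)] t 49.7167
8.918042288639969 [1.16237610e-03 3.22504746e-05 5.58689675e-04]
0.0285 [[[291.1, 198.1], [225.7, 198.1]], [[294.4, 143.3], [222.3, 143.3]]]
0.0325 [[[290.7, 195.1], [226.2, 195.2]], [[293.9, 140.8], [222.8, 140.8]]]
0.0365 [[[290.3, 192.3], [226.6, 192.3]], [[293.4, 138.4], [223.3, 138.4]]]
shelf [[503.3, 145.5], [163.2, 145.0], [509.2, 137.6]] 51.225
```

View pics/m13.png

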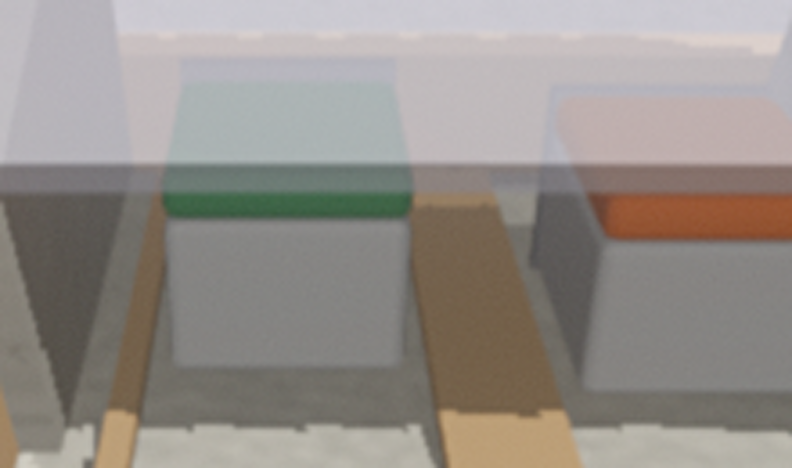

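Both rear bottom edges are where the pushed-in position predicts (green v≈192, orange v≈198, unchanged). I'll retreat clear and take a final look.

```bash
python3 - <<'E'
from station import arm
from geo import *
arm.move_l(np.array(arm.get_position())-.10*D[:,1]+[0,0,.06],None,.25)
arm.wait(.2);snap(arm,"scene","s14");snap(arm,"wrist","w14");print(arm.get_clock(),arm.get_contact_force())
E
python3 -c "
import cv2,numpy as np
cv2.imwrite('pics/m14.png',np.hstack([cv2.resize(cv2.imread('pics/s14.png'),(400,300)),cv2.resize(cv2.imread('pics/w14.png'),(400,300))]))"
```

```text
52.25 [-0.12001019  0.20515926  0.22374881]
```

View pics/m14.png

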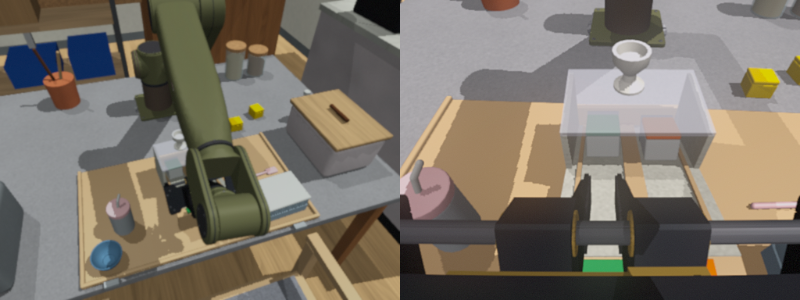

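Both tubs are home under the shelf. The egg cup, straw cup, bowl, spoon and lunch box look untouched, and the gripper is clear. I'm handing in the job.

```bash
python3 -c "
from station import arm
print(arm.sign_off(),arm.get_clock())"
```

```text
the job is handed in; nothing more can be done
the job is handed in; nothing more can be done
```

Both tubs are in their matching lanes, orange on the left and green on the right. Each was slid slowly down under the shelf until its stop reached its hard end. I handed in at about 52 s of the 72 s allowed, with both tubs released and the gripper clear.

- **Stops:** The most I pushed was about 8 N on the orange stop and 9 N on the green, well under the 35 N ramming limit. At the end the fingertips stalled about 1.3 mm short of the commanded position on both, which shows the hard end.
- **After letting go:** I inferred that both stops are still held in from the wrist pictures. The rear edges of both tubs were within about 2 mm of the pushed-in position, and neither tub had sprung back. The stop joints themselves can't be read.
- **Other objects:** The egg cup, straw cup, bowl, spoon and lunch box looked unmoved in the last pictures. I did not measure their positions.
- **Disagreements:** The shelf edge appeared about 2 px away from where I predicted it, and I corrected for that. No check failed.

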